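# Refit the scraper blocks and end cap on a boot-scraper axle

### The job

Put the boot scraper back together: thread the black block onto the horizontal steel axle first, then the pale wooden block, then push the red end cap, hole first, over the sprung tip of the axle until both blocks and the cap sit tight together against the brass collar with no gaps. Finish with a firm but gentle push of about 10 N on the stack, never more than 25 N, and let go of everything. Leave the lunch tin, key bowl, carabiner and green tray piece where they are.

Things in the scene. Friction and masses are not known exactly. Their poses are not given: they have to be found in the camera images.
- stand: Fixed boot-scraper stand of dark steel. Origin: on the bench, below the spot where the axle leaves the post; z up. Base plate 110 x 100 x 12 mm (x -55..55, y -30..70 mm). Post 30 mm wide in x, y 0 to 16 mm, 112 mm high. A steel axle, 10 mm thick with a round nose, sticks out of the post's face 95 mm along the stand's -y, centre line at x = 0, 95 mm above the bench. Yaw within 0.35 rad of 0.
- axle_tip (a point): The very tip of the axle, on its centre line, 95 mm above the bench. Axes as the stand: the axle runs from here towards +y; x is level, across it.
- axle_root (a point): Where the axle's centre line meets the post's face. A brass collar, 28 mm across, is clamped on the axle near here; its outer face, which stops the blocks, stands anywhere from 14 to 22 mm out from this point (towards -y). That distance differs each time and is not measured: feel for it. The collar does not give under 25 N.
- lugs (a point): On the axle's centre line, 10 mm inboard of the tip. Two small brass spring lugs stick out sideways here (+x and -x, 7 mm from the centre line, 11 mm long along y). The blocks pass them almost freely; the cap's bore squeezes each about 1 mm and so slides on with a steady drag of about 3 to 9 N, which also holds the cap in place afterwards..
- black_block: Loose black hard-plastic scraper block, 44 x 28 x 44 mm (x, y, z), about 70 g, standing on the bench with its hole level. Origin: centre of the underside. A through hole 15 mm wide runs along its y axis, 22 mm above the underside, in the middle; either end may go first. Grasp it across x (44 mm).
- black_hole (a point): Centre of the black block, in the middle of its hole.
- wood_block: Loose pale wooden scraper block, 44 x 28 x 44 mm (x, y, z), about 50 g, otherwise like the black one. Origin: centre of the underside; 15 mm hole along y, 22 mm above the underside.
- wood_hole (a point): Centre of the wooden block, in the middle of its hole.
- end_cap: Loose red plastic end cap, 40 x 36 x 40 mm (x, y, z), about 50 g, standing on the bench. Origin: centre of the underside. A blind bore 12 mm wide and 28 mm deep opens in its +y face, 20 mm above the underside, in the middle; its -y face is closed. When home, its +y face lies against the wooden block; the axle never reaches the bottom of the bore. Grasp it across x (40 mm).
- cap_mouth (a point): Centre of the mouth of the cap's bore, on its +y face (18 mm from the middle of the cap). Under the drag of the lugs the arm may lag and the cap creep in the grip by a few mm: the contact with the wooden block shows as a further rise in force.
- lunch_tin: Loose aluminium lunch tin 124 x 174 x 52 mm, bystander. Origin: centre of the underside.
- key_bowl: Loose grey stone-look ceramic key bowl, 120 mm wide, 50 mm high, bystander. Origin: centre of the underside.
- carabiner: Loose stainless carabiner lying flat, 80 x 42 x 9 mm, bystander. Origin: its middle, on the bench.
- tray_corner: Loose pale green boot tray corner piece, 90 x 90 mm, rim 18 mm high on two sides, bystander. Origin: centre of the underside.
Not all that is in view belongs to the job. Several things have the shape of the end_cap; the one meant has the colours described above. Of the things that look like the wood_block, the middle-sized one is meant.

How it is judged:
By the outcome, as a careful person would: the job done as asked, in the order asked, and still so for the second after the job is handed in, with the robot touching nothing.
It also fails if it takes over 72 s, if anything falls off the work surface, if the arm or the gripper's body presses on something with over 40 N, if the wrist force passes 120 N, or if a joint passes its speed limit or range.

### The arm

A 6-joint arm with a two-finger parallel gripper is mounted at the origin on the work surface. World frame = base frame: x ahead of the robot, y to its left, z up, the work surface at z = 0. Lengths are in m, angles in rad, forces in N, time in s.
With the tool pointing down it reaches from about 0.35 to 0.85 m from the base axis. Payload 8.1 kg.
Tool frame: the origin (TCP) lies at the centre of the arm's flange, where the gripper is bolted on; the fingertips stand 186 mm ahead of it and the grasp point (between the pads) lies 167 mm ahead of it (robot.grasp_offset is the distance from the TCP to the grasp point, in m); z points along the fingers, y is the line along which they close (so a half turn about z gives the same grasp; the last joint's range is limited). The gripper opens to 93 mm and grips with 3 to 60 N. Pads are 15 mm wide; open, the fingers measure 128 mm over their backs; the gripper's body (75 mm by 188 mm) begins 65 mm behind the grasp point.
Start: joints at [-1.27, 0.13, 1.488, -0, 1.523, -0.085], TCP at [0.226, -0.556, 0.405] pointing down, gripper open.
Joint ranges: [-2.96, 2.96], [-0.89, 2.26], [0.02, 2.5], [-1.34, 4.48], [0, 2.73], [-2.66, 2.66]. Speed limits (rad/s): [2.39, 2.39, 2.79, 3.14, 3.14, 3.14].

### API

Orientations are given as a rotation vector (axis times angle).
In Python, from plant import robot gives the robot as it stands.
- The arm moves only by the tool drive_tool, never from a script. Its argument "moves" is one flat list of numbers, 7 for each row, row after row: the finger opening in mm, from 0 to 93, then the shift along the tool's x, y, z in mm, then the turn, a rotation vector about the tool's x, y, z in degrees. A call has 1 to 8 rows; each row shifts and turns the commanded pose from where the row before left it, along the tool's axes as they then stand; what a row does not reach is not made up. A row lasts 1/10 s, in which the tool goes at most 50 mm and 8.59 degrees, less where a joint would pass 70% of its speed; a pose out of reach is approached as far as the arm can. A call is refused whole if a number of a shift passes 50 or a number of a turn 8.59, either way. A call with a gripper value outside its range is refused whole. The fingers move at their own pace and stop on an object; "grip_force" is the grip in N (left out, the last holds). Time passes only in rows, so rows that do not move let the fingers close. It gives the time, the measured TCP pose, the force, the opening and the grip force at its end, in the units of the state.
- robot.read_state(): the state, without advancing time (a new reading comes with each control period).
- robot.read_camera(name): name is "scene" or "top" or "wrist"; returns a dict with "color" (480x640x3 uint8, red, green, blue), "depth" (480x640 float32, m along the optical axis (not along the pixel's ray), 0 where there is no reading), "mtx" (3x3 intrinsics, pixels), "dist_coeffs" ([k1, k2, p1, p2, k3] as OpenCV has them; the pictures are not rectified), "R" (3x3) and "t" (3): a world point X has camera coordinates R X + t. Camera axes: x right, y down, z forward; pixel columns grow to the right and rows downward; lengths in m; the calibration is good to about 2 mm. A picture is of the moment at which its call begins.
- robot.close_job(): hands the job in; it is judged then, once.
The state is a dict: "t": time; "q": joint angles; "dq": joint speeds; "joint_torque": joint torques, N m; "tool_pos": TCP position; "orientation": TCP orientation; "force": force on the tool from outside, world axes, zero at the start; "wrist_torque": the same for the moment, N m; "opening": finger opening in m; "gripper_force": force on a finger pad.
Only numpy, scipy, OpenCV 4.12 (cv2) and the standard library are available. Lean on these libraries where they do the work, as an engineer would, in place of code of your own. Each camera call takes 0.05 s, during which the arm holds its last target. There are 200 camera calls.

## Working session

There is one attempt and no reset: what is moved stays moved. The work goes in short steps, Python scripts to look and compute and a tool call to move; the robot and the scene stay as the last step left them, time stands still between calls to the robot, and variables do not carry over. Pictures are saved under pics/ and viewed, at most 10 in all, crops included, and the job is handed in when it is done.

Besides the shell and the picture viewer there is one more tool, called after "Request:" as name(argument=value, ...) on one line, values as JSON. drive_tool: Moves the arm, as the interface text tells. Its arguments: {"type":"object","properties":{"moves":{"type":"array","items":{"type":"number"}},"grip_force":{"type":"number"}},"required":["moves"]}

```bash
mkdir -p pics; ls; cat > h.py <<'E'
import numpy as np, cv2
from plant import robot
def grab(n):
    c=robot.read_camera(n); np.savez('/tmp/%s.npz'%n,**c); return c
def load(n): return dict(np.load('/tmp/%s.npz'%n))
def pts(c):
    h,w=c['depth'].shape; u,v=np.meshgrid(np.arange(w),np.arange(h))
    p=cv2.undistortPoints(np.stack([u,v],-1).reshape(-1,1,2).astype(np.float64),c['mtx'],c['dist_coeffs']).reshape(h,w,2)
    d=c['depth'][...,None]; X=np.concatenate([p*d,d],-1)
    return (X-c['t'])@c['R']
def ray(c,uv,z):
    p=cv2.undistortPoints(np.array(uv,float).reshape(-1,1,2),c['mtx'],c['dist_coeffs']).reshape(-1,2)
    d=np.c_[p,np.ones(len(p))]@c['R']; o=-c['R'].T@c['t']
    return o+d*((z-o[2])/d[:,2])[:,None]
E
python3 - <<'E'
from h import *
for n in ['scene','top']:
    c=grab(n); cv2.imwrite(f'pics/{n}0.png',c['color'][...,::-1]); print(n,-c['R'].T@c['t'])
s=robot.read_state(); print(s)
E
```

```text
pics
scene [ 1.20541648 -0.15005761  0.74244902]
top [ 0.36994295 -0.02568351  1.08566709]
{'t': 0.1, 'q': array([-1.27036686e+00,  1.31110569e-01,  1.48915442e+00,  8.76653805e-06,
        1.52302330e+00, -8.54128385e-02]), 'dq': array([ 0.00061178,  0.00041197, -0.00248062,  0.00040047, -0.00064087,
       -0.00043953]), 'joint_torque': array([ 7.05215571e-04, -5.61338532e+01, -4.93096912e+01,  7.69935502e-02,
        2.91420787e-02, -9.07138497e-05]), 'tool_pos': array([ 0.22575841, -0.55568764,  0.40378597]), 'orientation': array([-3.08165558e+00, -6.02003040e-01,  2.71976678e-04]), 'force': array([-0.99040659, -0.83581048, -0.42978949]), 'wrist_torque': array([ 0.05514821,  0.039421  , -0.00203276]), 'gripper_force': 0.0, 'opening': 0.09286451508942592}
```

View pics/scene0.png

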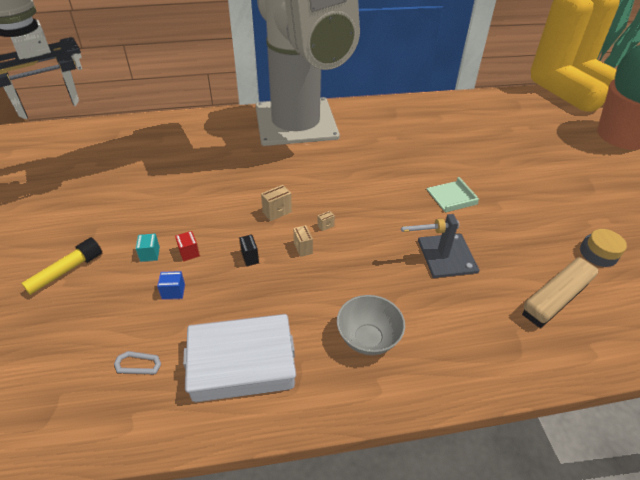

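View pics/top0.png

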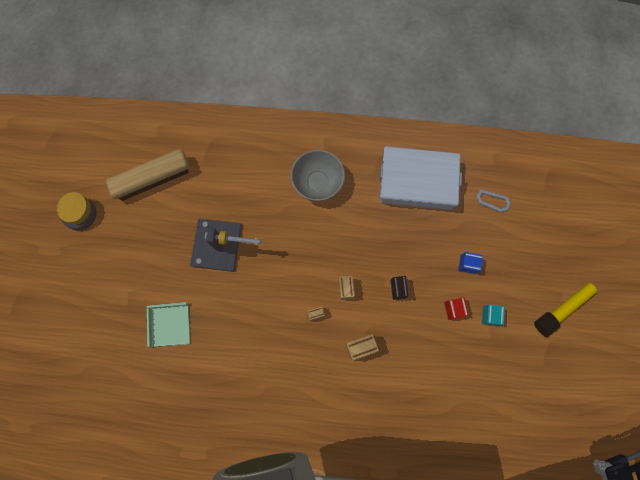

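The scene view shows three pale wooden blocks: large (276,203), middle (303,240) and small (326,221). The black block is at (249,250), with the cap shapes red (187,245), teal (148,247) and blue (171,286). The axle tip is at about (404,228). In the top view the same things are wood (347,288), (317,314) and (362,347), black (400,288), red (457,309) and stand (217,245). I take the wood at top (347,288), the middle size, and the red cap at (457,309). I'll confirm both in one crop while measuring.

```bash
python3 - <<'E'
from h import *
c=load('top'); P=pts(c); s=load('scene')
print('bench z',np.median(P[300:420,200:300,2]))
Z=P[...,2]
m=((Z>0.015)&(Z<0.15)).astype(np.uint8)
n,l,st,ce=cv2.connectedComponentsWithStats(m)
for i in range(1,n):
    if st[i,4]<60: continue
    q=P[l==i]; zt=np.percentile(q[:,2],90)
    t=q[np.abs(q[:,2]-zt)<0.006]
    r=cv2.minAreaRect((t[:,:2]*1000).astype(np.float32))
    print(ce[i].round(),st[i,4],'zt %.3f'%zt,np.round(r[0],1),np.round(r[1],1),round(r[2],1))
# axle
q=P[225:260,195:270]; k=(q[...,2]>0.085)&(q[...,2]<0.105)
a=q[k]; print('axle pts',len(a)); 
vu=np.argwhere(k)+[225,195]
for j in np.argsort(a[:,1])[::6]: print(vu[j][::-1],a[j].round(4))
a1=cv2.resize(c['color'][235:365,300:510],None,fx=3.8,fy=3.8*.6/.6*0+2.3*1.0) if 0 else cv2.resize(c['color'][240:360,300:510],None,fx=2.6,fy=2.5)
b=cv2.resize(s['color'][180:300,130:340],None,fx=2.6,fy=2.5)
cv2.imwrite('pics/crop1.png',np.vstack([a1,b])[...,::-1])
E
```

```text
bench z 0.0002699000267784911
[420. 177.] 4390 zt 0.055 [ 764.6 -195.6] [123.6 180.7] 0.0
[147. 174.] 1911 zt 0.050 [719.7 419.8] [ 48.2 187.6] 28.8
[317. 172.] 1407 zt 0.050 [746.2  33.6] [118.6 117.8] 50.8
[ 75. 211.] 1059 zt 0.049 [625.3 579.5] [71.8 69.8] 54.0
[224. 238.] 588 zt 0.112 [576.5 225.6] [29.7 40.3] 6.1
[471. 262.] 392 zt 0.043 [ 583.2 -319.8] [41.8 37.6] 84.7
[346. 287.] 298 zt 0.046 [505.  -50.7] [44.2 28.1] 10.5
[399. 287.] 326 zt 0.047 [ 514.7 -164.9] [44.4 28.4] 12.2
[564. 310.] 1033 zt 0.041 [ 504.  -536.3] [ 36. 157.] 43.7
[457. 308.] 367 zt 0.043 [ 481.4 -291.6] [40.1 37.9] 16.4
[153. 319.] 178 zt 0.021 [396.3 361.9] [ 50.4 105.8] 66.4
[494. 315.] 403 zt 0.043 [ 472.9 -372.6] [37.1 40.8] 87.1
[315. 313.] 151 zt 0.034 [444.3   9.5] [20.3 31.4] 21.5
[362. 347.] 494 zt 0.060 [382.3 -94. ] [34.7 57.1] 24.7
axle pts 295
[260 243] [0.5705 0.1326 0.0979]
[259 240] [0.5755 0.1346 0.1027]
[258 243] [0.5702 0.1368 0.0973]
[257 244] [0.5682 0.1388 0.0961]
[256 243] [0.5695 0.1406 0.099 ]
[256 238] [0.581  0.1427 0.0939]
[255 238] [0.5796 0.1438 0.0994]
[254 240] [0.5757 0
[... 699 characters left out ...]
0.0984]
[227 240] [0.5712 0.2018 0.0947]
[226 238] [0.5746 0.2038 0.0977]
[227 235] [0.5831 0.2047 0.0884]
[226 234] [0.5832 0.2051 0.0969]
[226 235] [0.5817 0.2055 0.0939]
[224 240] [0.5689 0.2059 0.1037]
[224 232] [0.5855 0.2082 0.1038]
[223 231] [0.5872 0.2104 0.1044]
[220 242] [0.5641 0.2137 0.1033]
[220 231] [0.5868 0.2166 0.1041]
[218 235] [0.5799 0.2218 0.0952]
[216 238] [0.5729 0.2247 0.0969]
[216 240] [0.5702 0.2259 0.0897]
[215 237] [0.5742 0.2263 0.0999]
[215 235] [0.5782 0.2266 0.1008]
[215 240] [0.5691 0.2268 0.0941]
[215 231] [0.5862 0.2274 0.1023]
[211 243] [0.5607 0.2324 0.1011]
[208 242] [0.5617 0.2382 0.104 ]
[205 237] [0.5714 0.2457 0.1046]
[205 233] [0.5807 0.2482 0.1001]
```

View pics/crop1.png

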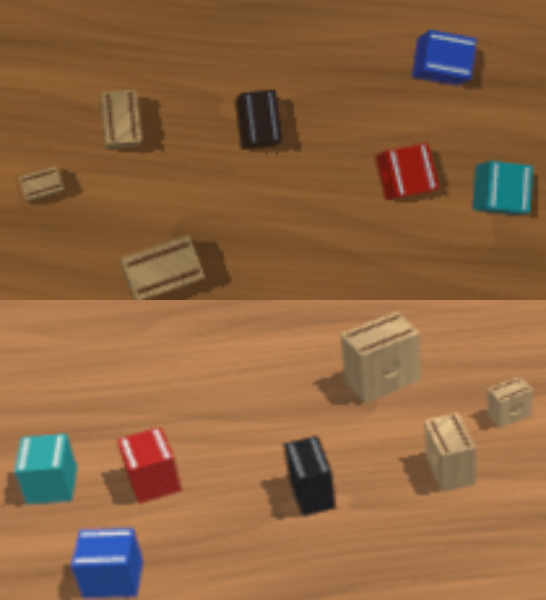

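The crop confirms it. The wood at top (347,288) measures 44x28 mm and is the middle one of three (31x20, 44x28, 57x35). The red cap is at (457,309), and the black block measures 44x28 mm at (515,-165) mm. I'll move above black and turn to match it.

Request:
drive_tool(moves=[93, 38, -23, 7, 0, 0, 0, 93, 38, -23, 7, 0, 0, 0, 93, 38, -23, 7, 0, 0, 0, 93, 38, -23, 7, 0, 0, 0, 93, 38, -23, 7, 0, 0, 0, 93, 38, -23, 7, 0, 0, 0, 93, 38, -23, 7, 0, 0, 0, 93, 38, -23, 7, 0, 0, 0])

```text
t: 0.9
tool_pos: [0.4388, -0.2693, 0.3482]
orientation: [-3.083, -0.602, 0.0]
force: [0.4, -0.4, 0.2]
opening: 0.0928
gripper_force: 0.0
```

Request:
drive_tool(moves=[93, 38, -23, 7, 0, 0, 0, 93, 38, -23, 7, 0, 0, 0, 93, 35, -23, 4, 0, 0, 0, 93, 0, 0, 0, 0, 0, -8, 93, 0, 0, 0, 0, 0, -8, 93, 0, 0, 0, 0, 0, -8, 93, 0, 0, 0, 0, 0, -8, 93, 0, 0, 0, 0, 0, -8])

```text
t: 1.7
tool_pos: [0.5149, -0.1651, 0.3302]
orientation: [-2.686, -1.628, 0.001]
force: [0.3, 0.6, 0.3]
opening: 0.0929
gripper_force: 0.0
```

Request:
drive_tool(moves=[93, 0, 0, 0, 0, 0, -8, 93, 0, 0, 0, 0, 0, -8, 93, 0, 0, 0, 0, 0, -8, 93, 0, 0, 0, 0, 0, -8, 93, 0, 0, 0, 0, 0, -8, 93, 0, 0, 0, 0, 0, 0, 93, 0, 0, 0, 0, 0, 0])

```text
t: 2.4
tool_pos: [0.515, -0.1653, 0.3304]
orientation: [-1.98, -2.439, 0.0]
force: [1.0, 0.3, -0.4]
opening: 0.0928
gripper_force: 0.0
```

```bash
cat >> h.py <<'E'
from scipy.spatial.transform import Rotation as Ro
def st():
    s=robot.read_state(); R=Ro.from_rotvec(s['orientation']).as_matrix()
    g=s['tool_pos']+R[:,2]*robot.grasp_offset
    print('t %.1f grasp'%s['t'],(g*1000).round(1),'psi %.2f'%np.degrees(np.arctan2(R[1,1],R[0,1])),'tilt',R[:2,2].round(4),'F',s['force'].round(1),'open %.1f gf %.1f'%(s['opening']*1e3,s['gripper_force']))
    return s,R,g
def to(R,g,target): # shift in tool axes mm
    return (R.T@(np.array(target)-g*1000)).round(1)
E
python3 - <<'E'
from h import *
s,R,g=st(); print(to(R,g,[514.7,-164.9,26]))
c=grab('wrist'); cv2.imwrite('pics/w1.png',c['color'][...,::-1]); print(c['R'].T[:,2],-c['R'].T@c['t'])
# axle from scene + top
for n in ['top','scene']:
    d=load(n);P=pts(d)
    k=(P[...,2]>.088)&(P[...,2]<.105)&(P[...,1]>.10)&(P[...,1]<.20)&(abs(P[...,0]-.573)<.03)
    a=P[k]; print(n,len(a),'tip y',np.sort(a[:,1])[:4], 'z',np.percentile(a[:,2],[5,50,95]))
    f=np.polyfit(a[:,1],a[:,0],1); print(f, np.polyval(f,[.13,.2]))
E
```

```text
t 2.4 grasp [ 514.9 -165.2  163.1] psi 11.86 tilt [-0.0005  0.0002] F [ 1.   0.3 -0.4] open 92.8 gf 0.0
[ 3.000e-01 -1.000e-01  1.371e+02]
[ 0.04897807 -0.2344187  -0.97090114] [ 0.50138836 -0.10153347  0.31086982]
top 171 tip y [0.13258277 0.13271048 0.1328349  0.1330463 ] z [0.09458189 0.09901097 0.10218684]
[0.02651967 0.56988201] [0.57332957 0.57518594]
scene 182 tip y [0.12961551 0.12992807 0.13016888 0.13039481] z [0.09259361 0.09775566 0.10096832]
[0.02411826 0.57042326] [0.57355863 0.57524691]
```

View pics/w1.png

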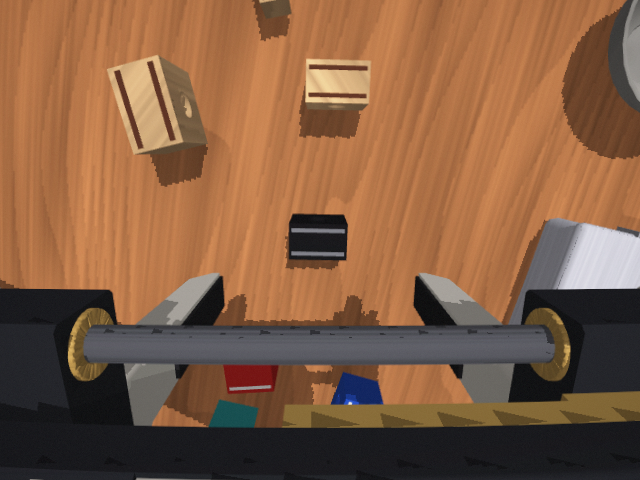

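The wrist view shows black centred between the fingers at about (318,237), aligned with them. Now I go down and grip.

Request:
drive_tool(moves=[93, 0, 0, 45, 0, 0, 0, 93, 0, 0, 45, 0, 0, 0, 93, 0, 0, 35, 0, 0, 0, 93, 0, 0, 12, 0, 0, 0, 93, 0, 0, 0, 0, 0, 0, 30, 0, 0, 0, 0, 0, 0, 30, 0, 0, 0, 0, 0, 0, 30, 0, 0, 0, 0, 0, 0], grip_force=25)

```text
t: 3.25
tool_pos: [0.5162, -0.1658, 0.196]
orientation: [1.973, 2.44, 0.002]
force: [0.0, 0.2, -0.0]
opening: 0.0733
gripper_force: 0.0
```

Request:
drive_tool(moves=[30, 0, 0, 0, 0, 0, 0, 30, 0, 0, 0, 0, 0, 0, 30, 0, 0, 0, 0, 0, 0])

```text
t: 3.55
tool_pos: [0.5152, -0.1653, 0.194]
orientation: [1.975, 2.443, 0.0]
force: [-0.1, 0.4, 1.4]
opening: 0.0498
gripper_force: 0.0
```

```bash
python3 - <<'E'
from h import *
s,R,g=st()
d=load('top');P=pts(d)
k=(abs(P[...,2]-.012)<.006); k[:, :180]=0;k[:,255:]=0;k[:210]=0;k[280:]=0
col=d['color'].astype(int).sum(-1); k&=col<260
a=P[k]; r=cv2.minAreaRect((a[:,:2]*1000).astype(np.float32)); print('base',len(a),r)
E
```

```text
t 3.5 grasp [ 515.3 -165.4   26.7] psi 12.10 tilt [ 0.0004 -0.0001] F [-0.1  0.4  1.4] open 49.8 gf 0.0
base 1672 ((584.6808471679688, 261.48468017578125), (133.72254943847656, 126.21492767333984), 88.5367660522461)
```

Request:
drive_tool(moves=[30, 0, 0, 0, 0, 0, 0, 30, 0, 0, 0, 0, 0, 0, 30, 0, 0, -10, 0, 0, 0, 30, 0, 0, -30, 0, 0, 0, 30, 0, 0, -33, 0, 0, 0, 30, 0, 0, 0, 0, 0, 6.8, 30, 0, 0, 0, 0, 0, 6.8, 30, 0, 0, 0, 0, 0, 0])

```text
t: 4.35
tool_pos: [0.5152, -0.1654, 0.2676]
orientation: [2.252, 2.19, 0.001]
force: [-0.6, 0.7, -0.9]
opening: 0.0437
gripper_force: 24.9
```

Request:
drive_tool(moves=[30, 40, 10, 0, 0, 0, 0, 30, 45, 10, 0, 0, 0, 0, 30, 45, 10, 0, 0, 0, 0, 30, 45, 10, 0, 0, 0, 0, 30, 45, 10, 0, 0, 0, 0, 30, 30, 0, 0, 0, 0, 0, 30, 15, 0, 0, 0, 0, 0, 30, 0, 0, 0, 0, 0, 0])

```text
t: 5.15
tool_pos: [0.5717, 0.0998, 0.2665]
orientation: [-2.245, -2.197, 0.001]
force: [0.4, 0.1, -1.2]
opening: 0.0438
gripper_force: 24.9
```

```bash
python3 - <<'E'
from h import *
s,R,g=st()
print(to(R,g,[572.7,105,99.7]))
im=[]
for n,(y,x,h,w) in {'scene':(190,330,100,160),'top':(190,180,100,160)}.items():
    c=grab(n); im.append(cv2.resize(c['color'][y:y+h,x:x+w],None,fx=3,fy=3,interpolation=cv2.INTER_CUBIC))
cv2.imwrite('pics/c2.png',np.vstack(im)[...,::-1])
E
```

```text
t 5.2 grasp [571.6  99.8  99.2] psi -1.22 tilt [-0.0007  0.0001] F [ 0.4  0.1 -1.2] open 43.8 gf 24.9
[ 5.2  1.  -0.5]
```

View pics/c2.png

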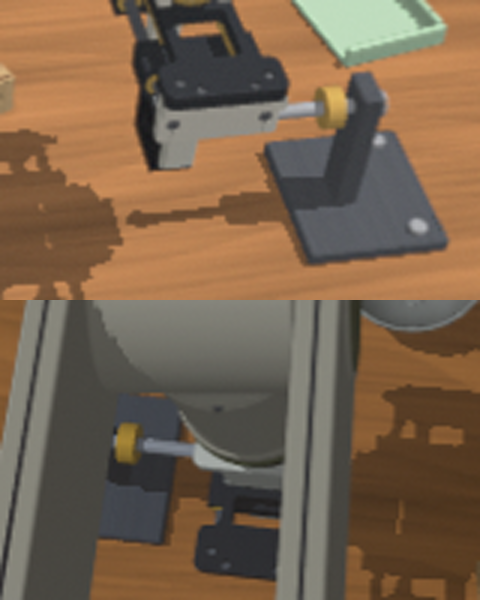

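The views show black held in front of the axle, with the arm hiding the tip. I'll thread it on, watching the force.

Request:
drive_tool(moves=[30, 4, 1.2, -0.5, 0, 0, 0, 30, 5, 0, 0, 0, 0, 0, 30, 5, 0, 0, 0, 0, 0, 30, 5, 0, 0, 0, 0, 0, 30, 5, 0, 0, 0, 0, 0, 30, 5, 0, 0, 0, 0, 0, 30, 0, 0, 0, 0, 0, 0])

```text
t: 5.95
tool_pos: [0.5737, 0.128, 0.267]
orientation: [-2.249, -2.193, 0.0]
force: [-2.4, 0.8, -0.7]
opening: 0.0442
gripper_force: 24.9
```

```bash
python3 - <<'E'
from h import *
s,R,g=st(); print(s['wrist_torque'].round(2))
E
```

```text
t 6.0 grasp [573.6 128.1  99.7] psi -1.45 tilt [-0.0006  0.0003] F [-2.4  0.8 -0.7] open 44.2 gf 24.9
[0.12 0.19 0.04]
```

Request:
drive_tool(moves=[30, 5, -0.5, 0, 0, 0, 0, 30, 5, 0, 0, 0, 0, 0, 30, 6, 0, 0, 0, 0, 0, 30, 6, 0, 0, 0, 0, 0, 30, 6, 0, 0, 0, 0, 0, 30, 6, 0, 0, 0, 0, 0, 30, 6, 0, 0, 0, 0, 0, 30, 0, 0, 0, 0, 0, 0])

```text
t: 6.75
tool_pos: [0.5745, 0.1681, 0.2673]
orientation: [-2.249, -2.193, -0.0]
force: [-0.5, -1.2, -2.0]
opening: 0.0438
gripper_force: 24.9
```

```bash
python3 - <<'E'
from h import *
s,R,g=st(); print(s['wrist_torque'].round(2))
E
```

```text
t 6.8 grasp [574.5 168.1 100. ] psi -1.45 tilt [0.0001 0.0002] F [-0.5 -1.2 -2. ] open 43.8 gf 24.9
[-0.01 -0.06  0.05]
```

Request:
drive_tool(moves=[30, 5, 0, 0, 0, 0, 0, 30, 5, 0, 0, 0, 0, 0, 30, 5, 0, 0, 0, 0, 0, 30, 3, 0, 0, 0, 0, 0, 30, 2, 0, 0, 0, 0, 0, 30, 0, 0, 0, 0, 0, 0])

```text
t: 7.35
tool_pos: [0.575, 0.1875, 0.2672]
orientation: [-2.25, -2.193, -0.0]
force: [0.4, -0.2, -1.3]
opening: 0.0438
gripper_force: 24.9
```

Request:
drive_tool(moves=[30, 1, 0, 0, 0, 0, 0, 30, 1, 0, 0, 0, 0, 0, 30, 0, 0, 0, 0, 0, 0])

```text
t: 7.65
tool_pos: [0.5751, 0.1893, 0.2673]
orientation: [-2.25, -2.192, -0.0]
force: [0.3, 0.1, -1.1]
opening: 0.0441
gripper_force: 24.9
```

Request:
drive_tool(moves=[30, 1, 0, 0, 0, 0, 0, 30, 1, 0, 0, 0, 0, 0, 30, 0, 0, 0, 0, 0, 0])

```text
t: 7.95
tool_pos: [0.5752, 0.1909, 0.2673]
orientation: [2.25, 2.192, -0.001]
force: [-1.0, -3.6, -0.3]
opening: 0.0442
gripper_force: 24.9
```

Request:
drive_tool(moves=[30, 1, 0, 0, 0, 0, 0, 30, 1, 0, 0, 0, 0, 0, 30, 0, 0, 0, 0, 0, 0])

```text
t: 8.25
tool_pos: [0.5752, 0.1916, 0.2672]
orientation: [2.249, 2.19, -0.005]
force: [-1.6, -11.6, 2.8]
opening: 0.0436
gripper_force: 24.9
```

Request:
drive_tool(moves=[30, 1, 0, 0, 0, 0, 0, 30, 0, 0, 0, 0, 0, 0])

```text
t: 8.45
tool_pos: [0.5753, 0.1919, 0.2673]
orientation: [2.249, 2.189, -0.007]
force: [-2.4, -15.5, 4.3]
opening: 0.0442
gripper_force: 24.9
```

Contact with the collar at a block centre of y≈191 mm. I'll relax, release and rise.

Request:
drive_tool(moves=[30, -2, 0, 0, 0, 0, 0, 30, -1, 0, 0, 0, 0, 0, 30, 0, 0, 1.5, 0, 0, 0, 93, 0, 0, 0, 0, 0, 0, 93, 0, 0, 0, 0, 0, 0, 93, 0, 0, 0, 0, 0, 0, 93, 0, 0, 0, 0, 0, 0])

```text
t: 9.15
tool_pos: [0.5751, 0.1916, 0.2658]
orientation: [-2.25, -2.193, -0.001]
force: [-0.2, -0.5, -0.7]
opening: 0.0715
gripper_force: 0.0
```

Request:
drive_tool(moves=[93, 0, 0, 0, 0, 0, 0, 93, 0, 0, -20, 0, 0, 0, 93, 0, 0, -40, 0, 0, 0, 93, 0, 0, -20, 0, 0, 0, 93, -40, -8, 0, 0, 0, -6, 93, -45, -8, 0, 0, 0, -6, 93, -45, -8, 0, 0, 0, 0, 93, 0, 0, 0, 0, 0, 0])

```text
t: 9.95
tool_pos: [0.5619, 0.0558, 0.346]
orientation: [2.013, 2.41, -0.002]
force: [-0.2, 0.1, 0.7]
opening: 0.0931
gripper_force: 0.0
```

```bash
python3 - <<'E'
from h import *
s,R,g=st(); print(to(R,g,[505,-50.7,26]))
c=grab('scene'); P=pts(c)
k=(P[...,2]>.06)&(P[...,2]<.13)&(P[...,1]>.10)&(P[...,1]<.23)&(abs(P[...,0]-.575)<.04)&(c['color'].astype(int).sum(-1)<150)
a=P[k];print(len(a),np.percentile(a,[2,50,98],axis=0).round(4))
cv2.imwrite('pics/c3.png',cv2.resize(c['color'][190:290,270:490],None,fx=3,fy=3,interpolation=cv2.INTER_CUBIC)[...,::-1])
E
```

```text
t 9.9 grasp [562.   55.5 178.7] psi 10.25 tilt [ 0.0005 -0.0018] F [-0.2  0.1  0.7] open 93.1 gf 0.0
[-94.1 -75.  152.9]
402 [[0.5555 0.1738 0.0715]
 [0.5916 0.1838 0.1006]
 [0.5965 0.2    0.1158]]
```

View pics/c3.png

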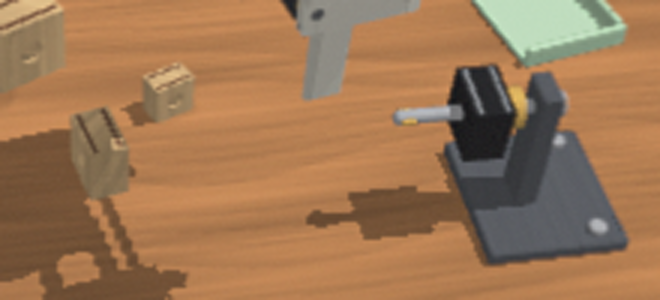

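Black hangs on the axle against the collar, at about (480,112) in the crop. Next is the middle wood.

Request:
drive_tool(moves=[93, -31, -25, 0, 0, 0, 0, 93, -32, -25, 0, 0, 0, 0, 93, -31, -25, 0, 0, 0, 0, 93, 0, 0, 30, 0, 0, 0, 93, 0, 0, 0, 0, 0, 0])

```text
t: 10.5
tool_pos: [0.5039, -0.0454, 0.3125]
orientation: [-2.007, -2.41, 0.003]
force: [-1.0, 0.5, -0.1]
opening: 0.0929
gripper_force: 0.0
```

```bash
python3 - <<'E'
from h import *
s,R,g=st()
c=grab('wrist'); P=pts(c)
k=(abs(P[...,2]-.045)<.005)&(np.hypot(P[...,0]-.505,P[...,1]+.0507)<.035)
a=P[k]; r=cv2.minAreaRect((a[:,:2]*1000).astype(np.float32)); print(len(a),r,to(R,g,[*r[0],26]))
E
```

```text
t 10.5 grasp [503.1 -45.2 145.2] psi 10.43 tilt [-0.0051  0.0016] F [-1.   0.5 -0.1] open 92.9 gf 0.0
2417 ((504.2059631347656, -52.53907012939453), (44.00450897216797, 28.58771514892578), 10.956930160522461) [ -7.8   0.3 119.2]
```

Request:
drive_tool(moves=[93, -1.5, 0, 0, 0, 0, 0, 93, 0, 0, 40, 0, 0, 0, 93, 0, 0, 45, 0, 0, 0, 93, 0, 0, 27, 0, 0, 0, 93, 0, 0, 10, 0, 0, 0, 93, 0, 0, 0, 0, 0, 0, 30, 0, 0, 0, 0, 0, 0, 30, 0, 0, 0, 0, 0, 0])

```text
t: 11.35
tool_pos: [0.5071, -0.0474, 0.1961]
orientation: [2.006, 2.413, 0.003]
force: [-0.5, -0.5, 1.3]
opening: 0.0817
gripper_force: 0.0
```

Request:
drive_tool(moves=[30, 0, 0, 0, 0, 0, 0, 30, 0, 0, 0, 0, 0, 0, 30, 0, 0, 0, 0, 0, 0, 30, 0, 0, 0, 0, 0, 0, 30, 0, 0, 0, 0, 0, 0, 30, 0, 0, 0, 0, 0, 0])

```text
t: 11.95
tool_pos: [0.5056, -0.0473, 0.1938]
orientation: [-2.009, -2.415, 0.0]
force: [-1.3, 0.3, 1.9]
opening: 0.0435
gripper_force: 25.0
```

```bash
python3 - <<'E'
from h import *
s,R,g=st()
E
```

```text
t 11.9 grasp [505.6 -47.3  26.5] psi 10.50 tilt [-0.0001 -0.    ] F [-1.3  0.3  1.9] open 43.5 gf 25.0
```

The grip is about 4.5 mm off the block's middle, so I'll regrasp centred.

Request:
drive_tool(moves=[70, 0, 0, 0, 0, 0, 0, 70, 0, 0, 0, 0, 0, 0, 70, -4.5, 0, 0, 0, 0, 0, 70, 0, 0, 0, 0, 0, 0, 30, 0, 0, 0, 0, 0, 0, 30, 0, 0, 0, 0, 0, 0, 30, 0, 0, 0, 0, 0, 0, 30, 0, 0, 0, 0, 0, 0])

```text
t: 12.75
tool_pos: [0.5065, -0.0517, 0.1937]
orientation: [2.009, 2.415, 0.0]
force: [-0.3, 0.2, -0.6]
opening: 0.0438
gripper_force: 25.0
```

Request:
drive_tool(moves=[30, 0, 0, 0, 0, 0, 0, 30, 0, 0, 0, 0, 0, 0, 30, 0, 0, -10, 0, 0, 0, 30, 0, 0, -30, 0, 0, 0, 30, 0, 0, -33, 0, 0, 0, 30, 0, 0, 0, 0, 0, 6, 30, 0, 0, 0, 0, 0, 6, 30, 0, 0, 0, 0, 0, 0])

```text
t: 13.55
tool_pos: [0.5067, -0.0518, 0.2678]
orientation: [2.251, 2.19, 0.001]
force: [0.7, 0.2, -0.8]
opening: 0.0438
gripper_force: 25.0
```

```bash
python3 - <<'E'
from h import *
s,R,g=st(); print(to(R,g,[573.6,100,99.7]))
E
```

```text
t 13.6 grasp [506.9 -51.8 100.5] psi -1.59 tilt [ 0.0013 -0.0003] F [ 0.7  0.2 -0.8] open 43.8 gf 25.0
[153.6  62.5   0.9]
```

Request:
drive_tool(moves=[30, 38, 16, 0, 0, 0, 0, 30, 38, 16, 0, 0, 0, 0, 30, 38, 16, 0, 0, 0, 0, 30, 30, 14, 0.5, 0, 0, 0, 30, 9, 0, 0, 0, 0, 0, 30, 0, 0, 0, 0, 0, 0, 30, 0, 0, 0, 0, 0, 0])

```text
t: 14.25
tool_pos: [0.5719, 0.0989, 0.2659]
orientation: [-2.248, -2.194, 0.002]
force: [0.7, -0.4, -0.8]
opening: 0.0437
gripper_force: 25.0
```

```bash
python3 - <<'E'
from h import *
s,R,g=st(); print(to(R,g,[573,105,99.7]))
E
```

```text
t 14.2 grasp [571.8  98.8  98.6] psi -1.41 tilt [-0.0011 -0.0006] F [ 0.7 -0.4 -0.8] open 43.7 gf 25.0
[ 6.2  1.1 -1.1]
```

Request:
drive_tool(moves=[30, 5, 0.7, -0.8, 0, 0, 0, 30, 5, 0, 0, 0, 0, 0, 30, 5, 0, 0, 0, 0, 0, 30, 5, 0, 0, 0, 0, 0, 30, 5, 0, 0, 0, 0, 0, 30, 5, 0, 0, 0, 0, 0, 30, 0, 0, 0, 0, 0, 0])

```text
t: 14.95
tool_pos: [0.5738, 0.1303, 0.2669]
orientation: [-2.249, -2.193, 0.0]
force: [-0.8, 0.1, -0.6]
opening: 0.0439
gripper_force: 25.0
```

Request:
drive_tool(moves=[30, 5, 0, 0, 0, 0, 0, 30, 5, 0, 0, 0, 0, 0, 30, 5, 0, 0, 0, 0, 0, 30, 5, 0, 0, 0, 0, 0, 30, 5, 0, 0, 0, 0, 0, 30, 0, 0, 0, 0, 0, 0])

```text
t: 15.55
tool_pos: [0.5745, 0.1554, 0.267]
orientation: [-2.249, -2.193, -0.001]
force: [-0.9, 0.7, -1.4]
opening: 0.0438
gripper_force: 25.0
```

```bash
python3 - <<'E'
from h import *
s,R,g=st()
E
```

```text
t 15.6 grasp [574.5 155.5  99.7] psi -1.46 tilt [0.0001 0.0006] F [-0.9  0.7 -1.4] open 43.8 gf 25.0
```

Request:
drive_tool(moves=[30, 3, 0, 0, 0, 0, 0, 30, 2, 0, 0, 0, 0, 0, 30, 1, 0, 0, 0, 0, 0, 30, 0, 0, 0, 0, 0, 0])

```text
t: 15.95
tool_pos: [0.5749, 0.1606, 0.2672]
orientation: [2.25, 2.192, 0.001]
force: [0.7, -0.1, -1.0]
opening: 0.0437
gripper_force: 25.0
```

Request:
drive_tool(moves=[30, 1, 0, 0, 0, 0, 0, 30, 1, 0, 0, 0, 0, 0, 30, 0, 0, 0, 0, 0, 0])

```text
t: 16.25
tool_pos: [0.5748, 0.1626, 0.2671]
orientation: [2.25, 2.192, 0.0]
force: [1.2, -0.4, -0.7]
opening: 0.0438
gripper_force: 25.0
```

Request:
drive_tool(moves=[30, 1, 0, 0, 0, 0, 0, 30, 1, 0, 0, 0, 0, 0, 30, 0, 0, 0, 0, 0, 0])

```text
t: 16.55
tool_pos: [0.5749, 0.1632, 0.2671]
orientation: [2.25, 2.19, -0.004]
force: [-2.8, -8.7, 1.8]
opening: 0.044
gripper_force: 25.0
```

Wood is seated against black at y≈163 (28 mm in front, as it should be). Release, rise, and go towards the cap.

Request:
drive_tool(moves=[30, -2, 0, 0, 0, 0, 0, 30, 0, 0, 1.5, 0, 0, 0, 93, 0, 0, 0, 0, 0, 0, 93, 0, 0, 0, 0, 0, 0, 93, 0, 0, 0, 0, 0, 0, 93, 0, 0, 0, 0, 0, 0, 93, 0, 0, 0, 0, 0, 0, 93, 0, 0, -20, 0, 0, 0])

```text
t: 17.35
tool_pos: [0.5734, 0.1623, 0.2825]
orientation: [-2.248, -2.19, 0.008]
force: [0.0, 0.2, -1.0]
opening: 0.0871
gripper_force: 0.0
```

Request:
drive_tool(moves=[93, 0, 0, -40, 0, 0, 0, 93, 0, 0, -20, 0, 0, 0, 93, -40, -8, 0, 0, 0, 0, 93, -45, -8, 0, 0, 0, 0, 93, -45, -8, 0, 0, 0, 0, 93, -45, -8, 0, 0, 0, 0, 93, -45, -8, 0, 0, 0, 0, 93, -45, -8, 0, 0, 0, 0])

```text
t: 18.15
tool_pos: [0.5192, -0.1027, 0.3458]
orientation: [2.25, 2.192, 0.001]
force: [0.9, -0.4, -0.3]
opening: 0.0927
gripper_force: 0.0
```

Request:
drive_tool(moves=[93, -45, -8, 0, 0, 0, 0, 93, -45, -8, 0, 0, 0, 0, 93, -45, -8, 0, 0, 0, 0, 93, -35, -8, 0, 0, 0, 0, 93, 0, 0, 0, 0, 0, -6, 93, 0, 0, 0, 0, 0, -6, 93, 0, 0, 0, 0, 0, -6, 93, 0, 0, 0, 0, 0, 0])

```text
t: 18.95
tool_pos: [0.4834, -0.2704, 0.3455]
orientation: [-1.878, -2.519, 0.0]
force: [-0.1, -0.3, -0.1]
opening: 0.0929
gripper_force: 0.0
```

```bash
python3 - <<'E'
from h import *
s,R,g=st()
c=grab('wrist'); P=pts(c)
k=(abs(P[...,2]-.041)<.005)&(np.hypot(P[...,0]-.4814,P[...,1]+.2916)<.035)
a=P[k]; r=cv2.minAreaRect((a[:,:2]*1000).astype(np.float32)); print(len(a),r,to(R,g,[*r[0],25]))
d=grab('scene'); A=c['color']; B=cv2.resize(d['color'][180:260,350:510],None,fx=4,fy=4)[:,:][20:180] if 0 else cv2.resize(d['color'][190:250,380:500],(480,240),interpolation=cv2.INTER_CUBIC)
A=cv2.resize(A,(480,360)); cv2.imwrite('pics/w4.png',np.vstack([A,B])[...,::-1])
E
```

```text
t 18.9 grasp [ 483.4 -270.4  178.2] psi 16.58 tilt [-0. -0.] F [-0.1 -0.3 -0.1] open 92.9 gf 0.0
2112 ((480.0144348144531, -292.71044921875), (39.91643142700195, 36.2733039855957), 15.770456314086914) [-20.4  -9.6 153.2]
```

View pics/w4.png

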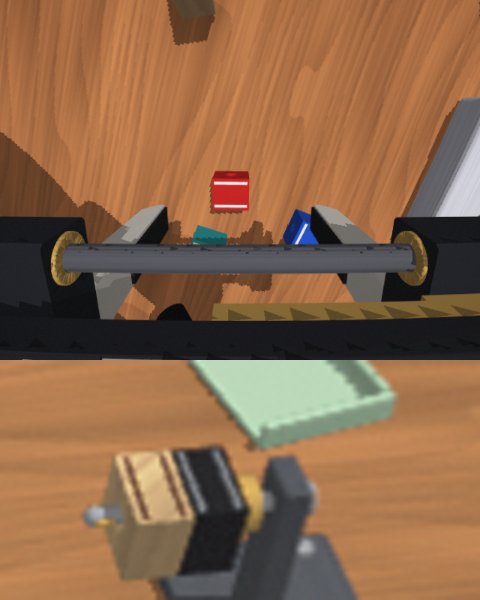

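Wood and black sit on the axle, tip and lugs free. The red cap at about (230,190) has a dark spot in its +y side face at (230,175), so I'll check the bore numerically.

```bash
python3 - <<'E'
from h import *
c=load('wrist'); i=c['color'][...,0].astype(int)
for v in range(226,244,2): print(v,i[v,276:340:3])
E
```

```text
226 [193 187 187 198 195 183 185 188 187 175 185 186 183 186 182 178 187 184
 172 181 187 178]
228 [190 187 191 198 149 148 147 148 148 141 146 148 151 152 152 150 150 153
 147 186 186 179]
230 [192 189 190 190 133 133 132 133 133 134 144 128 133 132 133 135 132 135
 135 182 184 180]
232 [190 188 193 148 133 133 134 134 141 186 197 195 181 149 135 132 135 133
 132 181 183 179]
234 [189 189 196 136 134 135 134 134 132 153 177 174 159 133 132 134 132 132
 132 186 182 182]
236 [189 191 197 132 134 134 133 133 133 133 133 133 134 133 133 134 131 134
 135 186 183 184]
238 [188 191 143 184 187 183 184 183 181 181 182 181 178 174 169 171 170 168
 168 185 179 187]
240 [188 193 141 199 198 199 197 198 197 198 197 196 199 197 197 198 198 198
 198 186 180 186]
242 [189 194 128 216 225 219 218 223 221 222 222 218 211 210 214 214 215 214
 199 183 182 190]
```

Request:
drive_tool(moves=[75, -10, -5, 30, 0, 0, 0, 75, -10, -5, 40, 0, 0, 0, 75, 0, 0, 0, 0, 0, 0, 75, 0, 0, 0, 0, 0, 0, 75, 0, 0, 0, 0, 0, 0])

```text
t: 19.55
tool_pos: [0.4803, -0.2923, 0.2777]
orientation: [1.879, 2.515, 0.0]
force: [1.0, 0.0, 0.4]
opening: 0.0753
gripper_force: 0.0
```

```bash
python3 - <<'E'
from h import *
s,R,g=st()
c=grab('wrist'); P=pts(c)
k=(abs(P[...,2]-.041)<.005)&(np.hypot(P[...,0]-.4814,P[...,1]+.2916)<.035)
a=P[k]; r=cv2.minAreaRect((a[:,:2]*1000).astype(np.float32)); print(len(a),r,to(R,g,[*r[0],25]))
E
```

```text
t 19.6 grasp [ 480.7 -292.5  110.4] psi 16.47 tilt [ 0.0022 -0.0013] F [1.  0.  0.4] open 75.3 gf 0.0
3629 ((480.1627197265625, -292.8867492675781), (40.0054931640625, 36.45698547363281), 15.638742446899414) [-0.1 -0.8 85.4]
```

```bash
python3 - <<'E'
from h import *
c=load('wrist'); P=pts(c)
# cap frame coords
y=np.radians(15.7); d=(P-[.4802,-.2929,0])*1000
X=d[...,0]*np.cos(y)+d[...,1]*np.sin(y); Y=-d[...,0]*np.sin(y)+d[...,1]*np.cos(y); Z=d[...,2]
k=(abs(X)<19)&(Z>4)&(Z<37)&(Y<22)&(Y>-25)
for lo,hi in [(0,6),(9,18)]:
    for zl,zh in [(6,12),(14,20),(20,26),(30,36)]:
        q=k&(abs(X)>=lo)&(abs(X)<hi)&(Z>zl)&(Z<zh); print(lo,zl,q.sum(),Y[q].mean().round(1) if q.any() else '',c['color'][q].mean(0).round() if q.any() else '')
v,u=np.argwhere(k).min(0)-6,0
vs,us=np.where(k); im=c['color'][vs.min()-12:vs.max()+40,us.min()-15:us.max()+15]
cv2.imwrite('pics/bore.png',cv2.resize(im,None,fx=5,fy=5,interpolation=cv2.INTER_CUBIC)[...,::-1]); print(im.shape)
E
```

```text
0 6 24 18.0 [137.  26.  24.]
0 14 50 16.8 [180.  35.  32.]
0 20 0  
0 30 34 17.9 [139.  26.  24.]
9 6 36 17.9 [137.  26.  24.]
9 14 43 18.0 [137.  26.  24.]
9 20 50 17.9 [137.  25.  24.]
9 30 58 17.9 [137.  25.  24.]
(61, 90, 3)
```

View pics/bore.png

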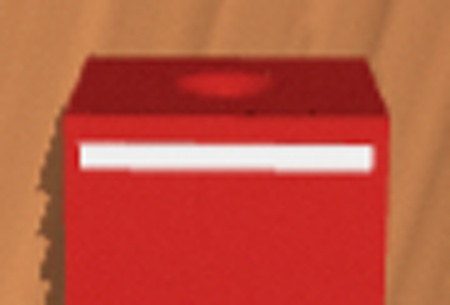

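The bore is real and opens towards +y: its lit lower wall shows at about (225,84) and the depth is set back there. Grip the cap.

Request:
drive_tool(moves=[75, -0.5, -0.5, 35, 0, 0, 0.8, 75, 0, 0, 35, 0, 0, 0, 75, 0, 0, 15, 0, 0, 0, 75, 0, 0, 0, 0, 0, 0, 75, 0, 0, 0, 0, 0, 0, 25, 0, 0, 0, 0, 0, 0, 25, 0, 0, 0, 0, 0, 0, 25, 0, 0, 0, 0, 0, 0], grip_force=45)

```text
t: 20.4
tool_pos: [0.4797, -0.2932, 0.1918]
orientation: [1.896, 2.502, -0.0]
force: [-0.6, -0.5, 0.3]
opening: 0.0554
gripper_force: 0.0
```

Request:
drive_tool(moves=[25, 0, 0, 0, 0, 0, 0, 25, 0, 0, 0, 0, 0, 0, 25, 0, 0, 0, 0, 0, 0, 25, 0, 0, 0, 0, 0, 0])

```text
t: 20.8
tool_pos: [0.4793, -0.2929, 0.1908]
orientation: [1.897, 2.504, 0.0]
force: [-0.8, 1.4, 3.3]
opening: 0.0402
gripper_force: 45.0
```

```bash
python3 - <<'E'
from h import *
s,R,g=st()
E
```

```text
t 20.8 grasp [ 479.4 -292.9   23.5] psi 15.70 tilt [ 0.0003 -0.0002] F [-0.8  1.4  3.3] open 40.2 gf 45.0
```

Request:
drive_tool(moves=[25, 0, 0, -10, 0, 0, 0, 25, 0, 0, -30, 0, 0, 0, 25, 0, 0, -35, 0, 0, 0, 25, 0, 0, 0, 0, 0, 5.7, 25, 0, 0, 0, 0, 0, 5.7, 25, 0, 0, 0, 0, 0, 5.8, 25, 42, 9.2, 0, 0, 0, 0, 25, 42, 9.2, 0, 0, 0, 0])

```text
t: 21.6
tool_pos: [0.4996, -0.2093, 0.2661]
orientation: [2.253, 2.189, 0.0]
force: [1.1, 1.5, -0.5]
opening: 0.0398
gripper_force: 45.0
```

Request:
drive_tool(moves=[25, 42, 9.2, 0, 0, 0, 0, 25, 42, 9.2, 0, 0, 0, 0, 25, 42, 9.2, 0, 0, 0, 0, 25, 42, 9.2, 0, 0, 0, 0, 25, 42, 9.2, 0, 0, 0, 0, 25, 42, 9.2, 0, 0, 0, 0, 25, 42, 9.2, 0, 0, 0, 0, 25, 10, 0, 0, 0, 0, 0])

```text
t: 22.4
tool_pos: [0.5725, 0.0967, 0.2662]
orientation: [-2.246, -2.196, -0.002]
force: [-0.6, -0.4, -0.3]
opening: 0.0399
gripper_force: 45.0
```

Request:
drive_tool(moves=[25, 0, 0, 0, 0, 0, 0, 25, 0, 0, 0, 0, 0, 0, 25, 0, 0, 0, 0, 0, 0])

```text
t: 22.7
tool_pos: [0.5719, 0.0914, 0.2655]
orientation: [2.252, 2.191, -0.001]
force: [0.6, 0.5, -0.8]
opening: 0.0396
gripper_force: 45.0
```

```bash
python3 - <<'E'
from h import *
s,R,g=st(); print(to(R,g,[572.7,102,98.5]))
c=grab('scene'); cv2.imwrite('pics/c5.png',cv2.resize(c['color'][190:270,360:480],(720,480),interpolation=cv2.INTER_CUBIC)[...,::-1])
E
```

```text
t 22.7 grasp [571.9  91.3  98.2] psi -1.58 tilt [-0.0004 -0.0005] F [ 0.6  0.5 -0.8] open 39.6 gf 45.0
[10.7  0.5 -0.3]
```

View pics/c5.png

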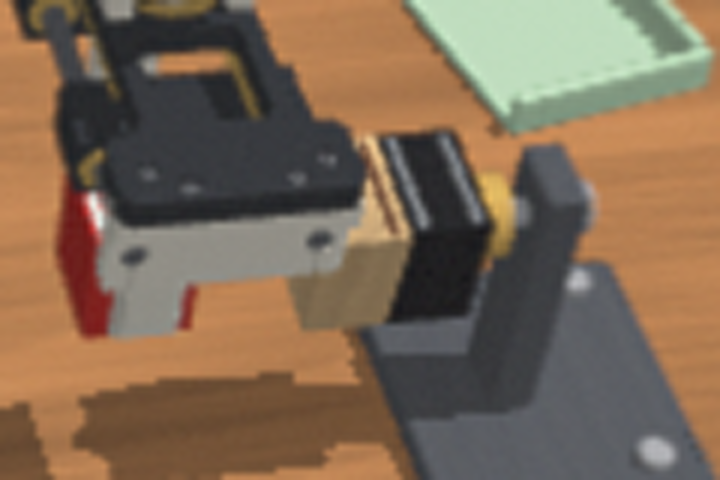

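The cap is held in line, about 20 mm short of the tip. A finger bracket at (105-365, 220) reaches towards +y, so I'll check its height against the wood before going on.

```bash
python3 - <<'E'
from h import *
c=load('scene'); P=pts(c)*1000
for (u,v) in [(120,225),(200,240),(300,240),(350,225),(350,260),(300,275),(140,320),(230,200),(330,200),(380,300)]:
    U,V=360+u/6,190+v/6; print((u,v),P[int(round(V)),int(round(U))].round(0),c['color'][int(round(V)),int(round(U))])
s=load('wrist');Q=pts(s)*1000
E
```

```text
(120, 225) [661.  54. 194.] [144 141 133]
(200, 240) [656.  79. 181.] [145 142 134]
(300, 240) [656. 110. 176.] [143 140 133]
(350, 225) [590. 156. 112.] [197 169 134]
(350, 260) [594. 156. 102.] [122 102  74]
(300, 275) [583. 146.  85.] [122 104  79]
(140, 320) [605.  85.  97.] [143 142 134]
(230, 200) [664.  82. 204.] [39 41 44]
(330, 200) [664. 112. 200.] [38 40 42]
(380, 300) [591. 172.  78.] [128 107  80]
```

The bar is the gripper body at z>165 mm, clear of the blocks (top about 117). I'll push the cap on gently.

Request:
drive_tool(moves=[25, 8, 0.5, -0.3, 0, 0, 0, 25, 8, 0, 0, 0, 0, 0, 25, 4, 0, 0, 0, 0, 0, 25, 3, 0, 0, 0, 0, 0, 25, 2, 0, 0, 0, 0, 0, 25, 0, 0, 0, 0, 0, 0])

```text
t: 23.35
tool_pos: [0.5731, 0.1181, 0.2657]
orientation: [-2.25, -2.193, 0.001]
force: [-0.1, -0.8, -0.4]
opening: 0.0397
gripper_force: 45.0
```

Request:
drive_tool(moves=[25, 2, 0, 0, 0, 0, 0, 25, 2, 0, 0, 0, 0, 0, 25, 0, 0, 0, 0, 0, 0])

```text
t: 23.65
tool_pos: [0.5733, 0.1221, 0.2657]
orientation: [-2.25, -2.192, -0.0]
force: [-1.0, -1.1, -1.2]
opening: 0.0396
gripper_force: 45.0
```

```bash
python3 - <<'E'
from h import *
s,R,g=st();print(s['wrist_torque'].round(2))
E
```

```text
t 23.6 grasp [573.3 122.2  98.4] psi -1.50 tilt [-0.0002  0.0006] F [-1.  -1.1 -1.2] open 39.6 gf 45.0
[ 0.04  0.09 -0.01]
```

Request:
drive_tool(moves=[25, 1, 0, 0, 0, 0, 0, 25, 1, 0, 0, 0, 0, 0, 25, 1, 0, 0, 0, 0, 0, 25, 0, 0, 0, 0, 0, 0])

```text
t: 24.05
tool_pos: [0.5734, 0.1249, 0.2658]
orientation: [-2.25, -2.192, 0.0]
force: [-0.7, -2.7, -1.4]
opening: 0.0395
gripper_force: 45.0
```

Request:
drive_tool(moves=[25, 1, 0, 0, 0, 0, 0, 25, 1, 0, 0, 0, 0, 0, 25, 0, 0, 0, 0, 0, 0])

```text
t: 24.35
tool_pos: [0.5735, 0.127, 0.2658]
orientation: [-2.25, -2.192, -0.0]
force: [-1.4, -2.7, -0.8]
opening: 0.0399
gripper_force: 45.0
```

Request:
drive_tool(moves=[25, 1, 0, 0, 0, 0, 0, 25, 0, 0, 0, 0, 0, 0])

```text
t: 24.55
tool_pos: [0.5735, 0.128, 0.2659]
orientation: [-2.25, -2.192, -0.0]
force: [-0.2, -2.3, -0.9]
opening: 0.0397
gripper_force: 45.0
```

Steady drag of about 3 N: the cap is on the lugs. On to the wood.

Request:
drive_tool(moves=[25, 1, 0, 0, 0, 0, 0, 25, 1, 0, 0, 0, 0, 0, 25, 0, 0, 0, 0, 0, 0])

```text
t: 24.85
tool_pos: [0.5736, 0.1301, 0.2658]
orientation: [-2.25, -2.192, -0.0]
force: [-0.6, -3.2, -0.2]
opening: 0.0396
gripper_force: 45.0
```

Request:
drive_tool(moves=[25, 1, 0, 0, 0, 0, 0, 25, 0, 0, 0, 0, 0, 0])

```text
t: 25.05
tool_pos: [0.5736, 0.1305, 0.2659]
orientation: [2.25, 2.192, -0.001]
force: [-0.3, -6.1, -0.6]
opening: 0.0398
gripper_force: 45.0
```

Request:
drive_tool(moves=[25, 1, 0, 0, 0, 0, 0, 25, 0, 0, 0, 0, 0, 0])

```text
t: 25.25
tool_pos: [0.5737, 0.1308, 0.2659]
orientation: [2.25, 2.191, -0.003]
force: [-1.9, -10.4, 0.7]
opening: 0.0399
gripper_force: 45.0
```

Contact with the wood at y≈130.5, as predicted (131). One more small push brings the stack to 10 N beyond the drag.

Request:
drive_tool(moves=[25, 0.8, 0, 0, 0, 0, 0, 25, 0, 0, 0, 0, 0, 0, 25, 0, 0, 0, 0, 0, 0, 25, 0, 0, 0, 0, 0, 0])

```text
t: 25.65
tool_pos: [0.5737, 0.1309, 0.2659]
orientation: [2.25, 2.19, -0.004]
force: [-2.7, -14.8, 1.6]
opening: 0.0399
gripper_force: 45.0
```

Request:
drive_tool(moves=[25, -2.2, 0, 0, 0, 0, 0, 25, 0, 0, 0, 0, 0, 0, 80, 0, 0, 0, 0, 0, 0, 80, 0, 0, 0, 0, 0, 0, 80, 0, 0, 0, 0, 0, 0, 80, 0, 0, 0, 0, 0, 0, 80, 0, 0, 0, 0, 0, 0])

```text
t: 26.35
tool_pos: [0.5736, 0.1306, 0.2659]
orientation: [-2.25, -2.192, -0.0]
force: [0.7, 0.3, -0.1]
opening: 0.0751
gripper_force: 0.0
```

Request:
drive_tool(moves=[80, 0, 0, -10, 0, 0, 0, 80, 0, 0, -40, 0, 0, 0, 80, 0, 0, -40, 0, 0, 0, 80, -40, 0, -20, 0, 0, 0, 80, -45, 0, 0, 0, 0, 0, 80, -45, 0, 0, 0, 0, 0, 80, -20, 0, 0, 0, 0, 0, 80, 0, 0, 0, 0, 0, 0])

```text
t: 27.15
tool_pos: [0.5696, -0.0223, 0.3769]
orientation: [2.253, 2.187, 0.0]
force: [0.6, 0.2, -0.2]
opening: 0.08
gripper_force: 0.0
```

```bash
python3 - <<'E'
from h import *
s,R,g=st()
c=grab('scene'); d=grab('top')
A=cv2.resize(c['color'][190:270,370:490],(600,400),interpolation=cv2.INTER_CUBIC)
B=cv2.resize(d['color'][220:260,190:310],(600,200),interpolation=cv2.INTER_CUBIC)
cv2.imwrite('pics/c6.png',np.vstack([A,B])[...,::-1])
E
```

```text
t 27.1 grasp [569.7 -22.4 209.6] psi -1.70 tilt [ 0.001  -0.0008] F [ 0.6  0.2 -0.2] open 80.0 gf 0.0
```

View pics/c6.png

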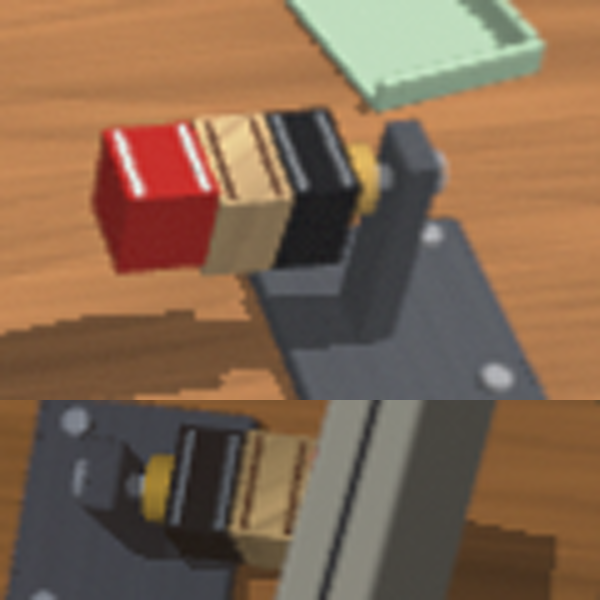

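The stack is tight: red (160,200), wood (245,195) and black (315,185) against the collar at (365,180) with no visible gaps, and the arm is clear. Handing in.

```bash
python3 -c "
from plant import robot
print(robot.close_job())"
```

```text
the job is handed in; nothing more can be done
None
```

The boot scraper is back together: black block, wooden block and red cap sit tight against the brass collar with no visible gaps. The last push was about 12 N on the stack (14.8 N measured, about 3 N of it lug drag), everything was then released, and the job was handed in at about 27 s.

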